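# Load the herb garden and push its sticking tray home

### The arm

A 6-joint arm with a two-finger parallel gripper is mounted at the origin on the work surface. World frame = base frame: x ahead of the robot, y to its left, z up, the work surface at z = 0. Lengths are in m, angles in rad, forces in N, time in s.
With the tool pointing down it reaches from about 0.3 to 0.875 m from the base axis. Payload 6.4 kg.
Tool frame: the origin (TCP) lies midway between the tips of the shut fingers; the grasp point (between the pads) lies 19 mm behind it; z points along the fingers, y is the direction in which the jaws open and shut (so a half turn about z gives the same grasp; the last joint's range is limited). The gripper opens to 85 mm and grips with 20 to 120 N. Pads are 22 mm wide; open, the fingers measure 114 mm over their backs; the gripper's body (76 mm by 85 mm) begins 54 mm behind the grasp point. The pads swing forward as they close: fully open they stand 13 mm farther back than shut.
Start: joints at [0.903, 0.181, 1.607, -0, 1.354, -0.206], TCP at [0.256, 0.515, 0.231] pointing down, gripper open.
Joint ranges: [-2.99, 2.99], [-0.89, 2.07], [0.3, 2.58], [-1.14, 4.28], [0, 2.63], [-3.12, 3.12]. Speed limits (rad/s): [2.57, 2.57, 3.01, 3.14, 3.14, 3.14].

### API

Orientations are given as a unit quaternion [w, x, y, z].
In Python, from bench import ctrl, optics, ticket gives the robot as it stands. The module is installed in compiled form; this text tells all that it offers.
- The arm moves only by the tool step_arm, never from a script. Its argument "targets" is text: rows parted by semicolons, each of 6 numbers parted by spaces: the shift along the tool's x, y, z in mm, then the turn, a rotation vector about the tool's x, y, z in rad. In form: dx dy dz rx ry rz; .... A call has 1 to 8 rows; each row is the pose to reach, as a shift and turn from the pose commanded when the call began, along the tool's axes at that moment; what a row does not reach only later rows make up. A row lasts 1/8 s, in which the tool goes at most 62.5 mm and 10.7 degrees, less where a joint would pass 70% of its speed; a pose out of reach is approached as far as the arm can. A call with a gripper value outside its range is refused whole. "grip" is the opening in per cent of the stroke, from 0 (shut) to 100 (fully open), set as the call begins (left out, the last holds). The fingers move at their own pace and stop on an object; the grip force is fixed at half the most. Time passes only in rows, so rows that repeat a pose let the fingers close. It gives the time, the measured TCP pose, the force and the opening at its end, in the units of the state.
- ctrl.get_obs(): the state, without advancing time (a new reading comes with each control period).
- optics.camera(name): name is "scene" or "top" or "wrist"; returns a dict with "image" (384x512x3 uint8, red, green, blue), "mtx" (3x3 intrinsics, pixels), "xyz" and "orientation" of the camera in the world. Camera axes: x right, y up, looking along -z (the intrinsics and any distortion apply to the point x, -y, -z); pixel columns grow to the right and rows downward; lengths in m; the calibration is good to about 2 mm. A picture is of the moment at which its call begins. There is no depth.
- ticket.hand_in(): hands the job in, once; it reports no verdict.
The state is a dict: "time_s": time; "q": joint angles; "dq": joint speeds; "joint_efforts": joint torques, N m; "eef_pos": TCP position; "eef_rot": TCP orientation; "wrist_force": force on the tool from outside, world axes, zero at the start; "torque": the same for the moment, N m; "opening": opening from 0.0 (shut) to 1.0 (fully open).
Only numpy, scipy, OpenCV 4.12 (cv2) and the standard library are available. Lean on these libraries where they do the work, as an engineer would, in place of code of your own. Each camera call takes 0.05 s, during which the arm holds its last target.

### The job

Set the small terracotta pot down inside the ring on the herb garden's tray. Then push the tray along its rail by its green end plate, slowly and with growing force, until it breaks free from where it sticks, and on until it is fully home against the stop hidden under the cowl; press it against that stop for about half a second with about 10 N, and let go. Never push the tray with more than 20 N or let it shoot along, do not grip it, and leave the cup, coaster and trowel where they are.

Things in the scene. Friction and masses are not known exactly. Their poses are not given: they have to be found in the camera images.
- pot_center (a point): Empty terracotta plant pot, 60 mm high, standing upright and loose on the counter (about 0.13 kg). Round: foot 40 mm in diameter, tapering out to 51 mm at 42 mm height, then a straight collar 58 mm in diameter from there to the top (grasp it across this collar). Wall 4 mm. This point is on its axis, 30 mm above its foot; z up.
- seat (a point): Centre of the white ring (inner diameter 50 mm, outer 60 mm, 10 mm high) on the grey tray; the point is on the tray's upper face, 59 mm above the counter, where the pot's foot stands (the pot's centre is then 30 mm above it). Moves with the tray. x points along the rail towards home (the lamp end), z up. Tray plate 225 mm long in x, 112 mm wide in y.
- push (a point): Point on the outer face of the tray's green upright end plate, the face to push on; x points along the rail towards home (the way to push), z up. Plate 100 mm wide in y, 10 mm thick in x, standing 47 mm above the tray's upper face; the point is mid-width, 29 mm above that face, 18 mm below the plate's top, 110 mm behind the ring's centre. Outside the plate there is free room for shut fingers.
- tray (a joint): Tray travel in m towards home; 0 = outermost; starts at 0 to 0.02. Runs lightly at first (under 3 N); somewhere in the first 40 mm it meets a stick point that takes 9 to 14 N over several mm before it gives; then runs on with 1 to 4 N of friction and stays where left. The end stop, a hard rubber buffer (gives 1 to 3 mm at 10 N), is unseen, 100 to 150 mm from 0; it must be felt.
- garden: White plastic kitchen herb garden, fixed to the counter. Base 420 x 160 mm, 44 mm high; origin under it on the counter, x along the rail towards home (base from -215 to +205 mm), z up. At the home end a cowl (x from +130 to +205 mm, up to 96 mm high) and a lamp hood on two posts (x from +55 to +205 mm, 160 mm wide, from 194 to 212 mm high), under which the pot ends up.
- cup: Clear acrylic cup, 68 mm in diameter, 85 mm high, standing on the coaster. Origin at the centre of its underside. To be left alone.
- coaster: Round blue ceramic coaster, 96 mm in diameter, 8 mm thick, on the counter. Origin at the centre of its underside. To be left alone.
- trowel: Steel hand trowel with a wooden handle, 260 mm long, lying on the counter, up to 60 mm wide and 24 mm high; origin near its middle on the counter, x towards the blade. To be left alone.

How it is judged:
By the outcome, as a careful person would: the job done as asked, in the order asked, and still so for the second after the job is handed in, with the robot touching nothing.
It also fails if it takes over 72 s, if anything falls off the work surface, if the arm or the gripper's body presses on something with over 40 N, if the wrist force passes 120 N, or if a joint passes its speed limit or range.

## Working session

There is one attempt and no reset: what is moved stays moved. The work goes in short steps, Python scripts to look and compute and a tool call to move; the robot and the scene stay as the last step left them, time stands still between calls to the robot, and variables do not carry over. Pictures are saved under pics/ and viewed, and the job is handed in when it is done.

Besides the shell and the picture viewer there is one more tool, called after "Request:" as name(argument=value, ...) on one line, values as JSON. step_arm: Moves the arm, as the interface text tells. Its arguments: {"type":"object","properties":{"targets":{"type":"string"},"grip":{"type":"number"}},"required":["targets"]}

```bash
mkdir -p pics; python3 - <<'E'
from bench import ctrl, optics
import cv2,json
o=ctrl.get_obs();print(o)
for n in ["scene","top","wrist"]:
    c=optics.camera(n);cv2.imwrite(f"pics/{n}0.png",c["image"][:,:,::-1]);print(n,c["mtx"],c["xyz"],c["orientation"],[k for k in c])
E
```

```text
{'time_s': 0.0, 'q': array([ 9.02697179e-01,  1.81530256e-01,  1.60797800e+00, -7.61637587e-07,
        1.35381515e+00, -2.06273033e-01]), 'dq': array([-2.76898348e-04, -8.01111990e-04, -9.77718304e-04, -2.56357493e-04,
       -3.81011941e-05, -2.00764389e-03]), 'joint_efforts': array([ 8.76643007e-04, -4.44874442e+01, -3.51338768e+01, -2.32616339e-04,
        9.19796003e-03, -2.10509967e-06]), 'eef_pos': array([0.25583861, 0.51434357, 0.23040473]), 'eef_rot': array([-3.66056135e-04,  2.28866276e-01,  9.73457487e-01, -7.84141472e-04]), 'wrist_force': array([-0.65550943,  0.01265653,  0.18720109]), 'torque': array([ 0.01124641,  0.00629685, -0.07946018]), 'opening': 0.998252140246956}
scene [[476.84318921   0.         246.27078297]
 [  0.         476.84318921 194.4106403 ]
 [  0.           0.           1.        ]] [ 1.0856672  -0.30208159  0.91832661] [0.79106663 0.24777951 0.16173272 0.53540773] ['image', 'mtx', 'xyz', 'orientation']
top [[498.74713803   0.         256.31983082]
 [  0.         498.74713803 192.03787473]
 [  0.           0.           1.        ]] [ 0.36145643 -0.09336155  1.09511968] [-0.70346147 -0.05356314  0.05644906  0.70646052] ['image', 'mtx', 'xyz', 'orientation']
wrist [[308.54370894   0.         254.44909343]
 [  0.         308.54370894 190.1532181 ]
 [  0.           0.           1.        ]] [0.18688871 0.5488511  0.37356106] [ 0.84022847 -0.13010513 -0.07997217  0.52028187] ['image', 'mtx', 'xyz', 'orientation']
```

View pics/scene0.png

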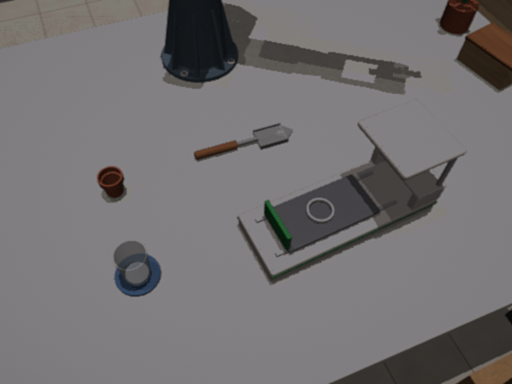

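View pics/top0.png

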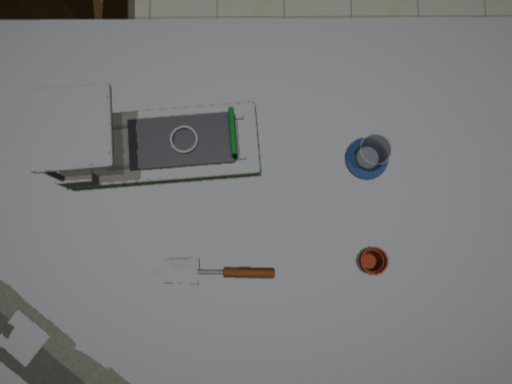

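View pics/wrist0.png

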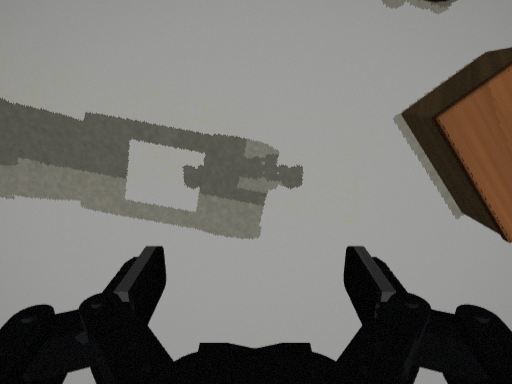

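The scene shows the garden with its green plate at about (278,224) and the ring at (320,210). The pot is at (112,182) and the cup and coaster at (137,270). In the top view the ring is at (184,139), the green plate at (233,132) and the pot at (373,261), with the trowel between. Next I measure these.

```bash
cat > h.py <<'E'
import numpy as np,cv2
from scipy.spatial.transform import Rotation as R
from bench import ctrl, optics
def rot(q): return R.from_quat([q[1],q[2],q[3],q[0]])
def ray(c,uv):
    K=c["mtx"];d=np.array([(uv[0]-K[0,2])/K[0,0],-(uv[1]-K[1,2])/K[1,1],-1.])
    return np.array(c["xyz"]),rot(c["orientation"]).apply(d)
def onz(c,uv,z):
    o,d=ray(c,uv);return o+d*(z-o[2])/d[2]
def proj(c,p):
    v=rot(c["orientation"]).inv().apply(np.array(p)-c["xyz"]);K=c["mtx"]
    return np.array([K[0,0]*v[0]/-v[2]+K[0,2],K[1,1]*-v[1]/-v[2]+K[1,2]])
def tri(c1,u1,c2,u2):
    o1,d1=ray(c1,u1);o2,d2=ray(c2,u2)
    s=np.linalg.lstsq(np.c_[d1,-d2],o2-o1,rcond=None)[0]
    a=o1+d1*s[0];b=o2+d2*s[1];return (a+b)/2,np.linalg.norm(a-b)
def blobs(m,amin=30):
    m=m.astype(np.uint8);cs,_=cv2.findContours(m,cv2.RETR_EXTERNAL,cv2.CHAIN_APPROX_NONE)
    return sorted([c for c in cs if cv2.contourArea(c)>amin],key=cv2.contourArea,reverse=True)
E
python3 - <<'E'
from h import *
for n in ["top","scene"]:
    c=optics.camera(n);im=c["image"];hsv=cv2.cvtColor(im,cv2.COLOR_RGB2HSV)
    H,S,V=[hsv[...,i].astype(int) for i in range(3)]
    for nm,m in [("green",(H>45)&(H<80)&(S>150)),("red",((H<14)|(H>172))&(S>120)&(V>50)),("blue",(H>95)&(H<125)&(S>110))]:
        for b in blobs(m,60)[:6]:
            r=cv2.minAreaRect(b); print(n,nm,cv2.contourArea(b),np.round(r[0],1),np.round(r[1],1),round(r[2],1),np.round(cv2.boxPoints(r),1).tolist() if nm=="green" else "")
    x0,y0,w,h=((330,225,90,75) if n=="top" else (80,150,60,60))
    cv2.imwrite(f"pics/{n}_pot.png",cv2.resize(im[y0:y0+h,x0:x0+w,::-1],None,fx=8,fy=8,interpolation=0))
    x0,y0,w,h=((20,70,260,130) if n=="top" else (230,90,250,190))
    cv2.imwrite(f"pics/{n}_g.png",cv2.resize(im[y0:y0+h,x0:x0+w,::-1],None,fx=3,fy=3,interpolation=0))
E
```

```text
top green 130.0 [232.3 132.5] [49.2  3.8] 85.6 [[228.5, 108.0999984741211], [232.3000030517578, 107.80000305175781], [236.10000610351562, 156.89999389648438], [232.3000030517578, 157.1999969482422]]
top red 558.5 [373.5 260. ] [26. 27.] 90.0 
top red 360.0 [248.5 272. ] [ 8. 49.] 90.0 
top blue 470.5 [362.7 161.5] [41.1 30.1] 43.8 
scene green 366.5 [277.1 224.5] [50.6  9.6] 59.0 [[259.8999938964844, 205.1999969482422], [268.20001220703125, 200.3000030517578], [294.20001220703125, 243.6999969482422], [286.0, 248.60000610351562]]
scene red 1018.0 [496.6  40.7] [53.8 27.9] 35.0 
scene red 366.5 [109.4 176.8] [19.7 24.1] 63.4 
scene red 213.0 [215.7 148.9] [ 6.1 43.2] 74.9 
scene red 157.5 [463.5   6. ] [12. 29.] 90.0 
scene blue 547.0 [138.7 278.1] [31.8 44.9] 67.2
```

View pics/top_pot.png

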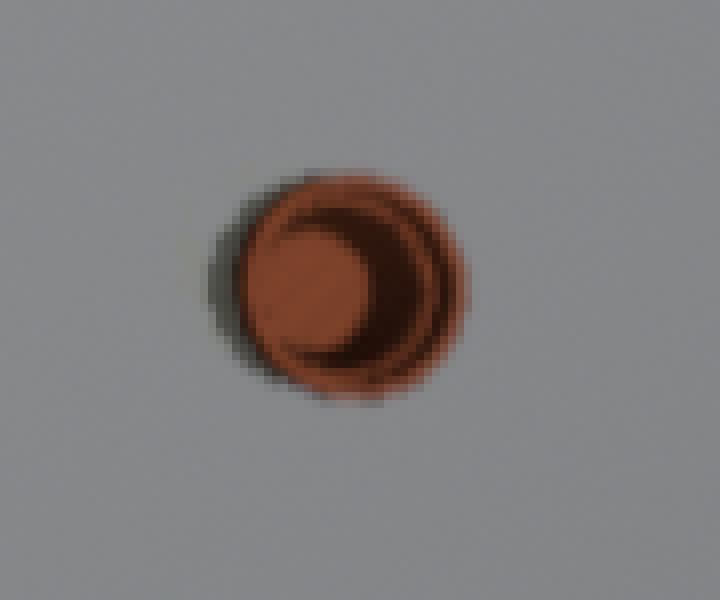

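View pics/top_g.png

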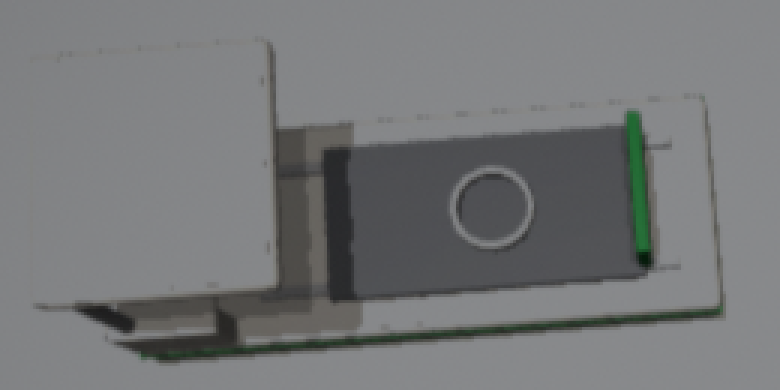

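View pics/scene_g.png

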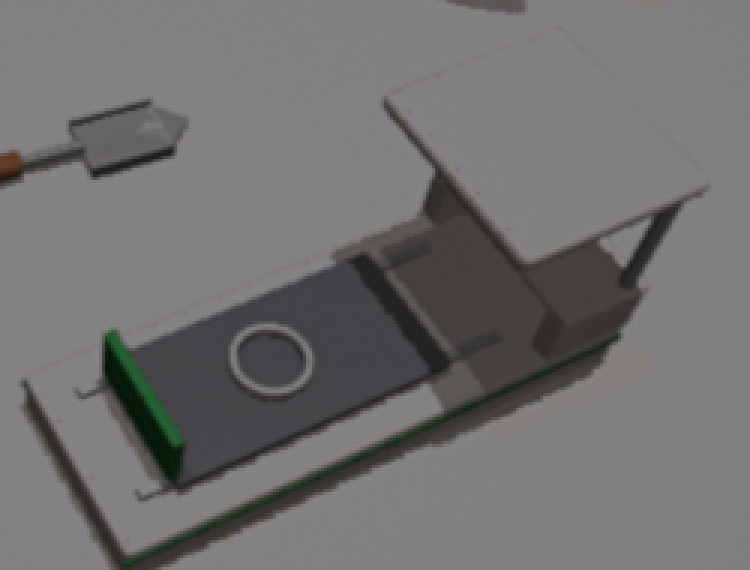

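```bash
cat >> h.py <<'E'
def ringpx(c,box):
    x0,y0,x1,y1=box;im=c["image"][y0:y1,x0:x1];g=cv2.cvtColor(im,cv2.COLOR_RGB2GRAY)
    g=cv2.resize(g,None,fx=4,fy=4,interpolation=cv2.INTER_CUBIC)
    t,m=cv2.threshold(g,0,255,cv2.THRESH_OTSU);bs=blobs(m,200)
    b=bs[0];e=cv2.fitEllipse(b);return np.array([(e[0][0]+.5)/4-.5+x0,(e[0][1]+.5)/4-.5+y0]),np.array(e[1])/4
E
python3 - <<'E'
from h import *
ct=optics.camera("top");cs=optics.camera("scene")
ut,s=ringpx(ct,(164,119,205,160));us,s2=ringpx(cs,(300,192,340,228))
print(ut,s,us,s2)
print("ring top z.066",onz(ct,ut,.067),"scene",onz(cs,us,.067),tri(ct,ut,cs,us))
def red(c,box):
    x0,y0,x1,y1=box;hsv=cv2.cvtColor(c["image"],cv2.COLOR_RGB2HSV);m=np.zeros(hsv.shape[:2],bool)
    m[y0:y1,x0:x1]=(((hsv[...,0]<14)|(hsv[...,0]>172))&(hsv[...,1]>110))[y0:y1,x0:x1]
    b=blobs(m)[0];return b
bt=red(ct,(340,230,410,300));e=cv2.fitEllipse(bt);print("pot top",e)
bs=red(cs,(80,150,140,210));
for z in(.053,.06):print(onz(ct,e[0],z))
# right/left/extents in top
x,y,w,h=cv2.boundingRect(bt);print(x,y,w,h)
print("top edges z.06", onz(ct,(x+w-.5,260),.06), onz(ct,(x-.5,260),.06),onz(ct,(373,y-.5),.06),onz(ct,(373,y+h-.5),.06))
x,y,w,h=cv2.boundingRect(bs);print("scene",x,y,w,h)
hull=bs[:,0]; 
p0=onz(ct,e[0],.06)
for z,r in((.06,.029),(.042,.029),(0,.02)):
    P=np.array([proj(cs,[p0[0]+r*np.cos(a),p0[1]+r*np.sin(a),z]) for a in np.linspace(0,6.28,60)]);print(z,P.min(0),P.max(0))
# green plate top face endpoints; base line
g=[onz(ct,p,.106) for p in [(230.3,107.9),(234.2,157)]];print("plate",g)
for z,a,b in[(0.0,(20+150/3,70+357/3),(20+720/3,70+314/3)),(.044,(20+704/3,70+97/3),(20+722/3,70+306/3))]:
    A=onz(ct,a,z);B=onz(ct,b,z);d=A-B;print(A,B,np.degrees(np.arctan2(d[1],d[0])))
# wide lines with Hough-free: base corners scene: left bottom (24,380)(125,553) right (618,335)
f=lambda u,v:(230+u/3,90+v/3)
A=onz(cs,f(125,553),.044);B=onz(cs,f(618,332),.044);C=onz(cs,f(24,380),.044);print("scene base",A,B,C,np.degrees(np.arctan2(*(B-A)[1::-1])),np.degrees(np.arctan2(*(C-A)[1::-1])))
# dark tray edges top
E
```

```text
[183.25404167 138.46003914] [27.14389801 28.10594368] [319.96679497 209.00870895] [23.4886322  28.42768478]
ring top z.066 [0.63853128 0.05653045 0.067     ] scene [0.6402558  0.05519653 0.067     ] (array([0.63905623, 0.05655938, 0.06457501]), np.float64(0.0006804936398126328))
pot top ((373.251220703125, 260.3231506347656), (26.021560668945312, 27.630287170410156), 107.80005645751953)
[ 0.38086606 -0.33967655  0.053     ]
[ 0.38073569 -0.33802203  0.06      ]
360 247 28 27
top edges z.06 [ 0.38126356 -0.36741099  0.06      ] [ 0.38152145 -0.30971827  0.06      ] [ 0.40905063 -0.3386617   0.06      ] [ 0.353973   -0.33641047  0.06      ]
scene 98 167 25 30
0.06 [ 96.71430798 164.27320061] [122.99093246 185.02340747]
0.042 [ 98.69560346 169.09542489] [124.6026913 189.70487  ]
0 [107.02357608 182.92789109] [124.32362591 196.91335562]
plate [array([ 0.69255497, -0.04491837,  0.106     ]), array([ 0.58890968, -0.05319943,  0.106     ])]
[0.54186219 0.31566702 0.        ] [ 0.57265818 -0.10664151  0.        ] 94.17079532053754
[ 0.72583986 -0.09531893  0.044     ] [ 0.56999417 -0.10757246  0.044     ] 4.495690020452633
scene base [ 0.73110825 -0.09538892  0.044     ] [0.70346461 0.31395006 0.044     ] [ 0.58053838 -0.10844487  0.044     ] 93.86345381025528 -175.04426559384146
```

View pics/scene_pot.png

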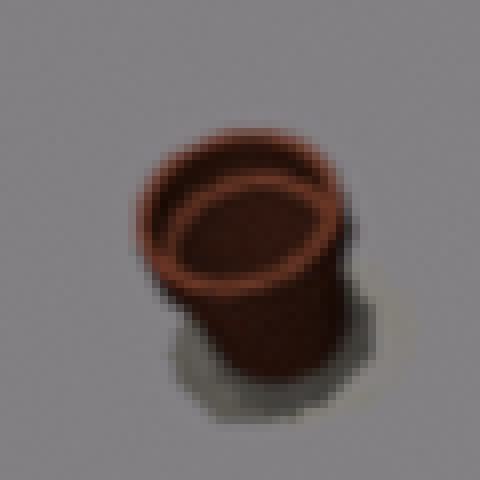

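The ring is at about (0.639, 0.056) and the pot at about (0.382, −0.339). The rail heading is about 94.2°. The two views agree to about 2 mm.

```bash
cat >> h.py <<'E'
def goal(pos,yawdeg,p=None,q=None):
    """shift mm and rotvec from measured pose to pointing-down pose with tool x at yaw"""
    o=ctrl.get_obs();p=o["eef_pos"] if p is None else np.array(p);Rc=rot(o["eef_rot"]) if q is None else q
    y=np.radians(yawdeg);X=np.array([np.cos(y),np.sin(y),0]);Z=np.array([0,0,-1.]);Rg=R.from_matrix(np.c_[X,np.cross(Z,X),Z])
    d=Rc.inv().apply(np.array(pos)-p)*1000;rv=(Rc.inv()*Rg).as_rotvec()
    print("move",np.round(d,1),np.round(rv,4),"| t",round(o["time_s"],2),"F",np.round(o["wrist_force"],1),"q",np.round(o["q"],2))
E
python3 -c "
from h import *
goal([.42,.1,.23],184.2);goal([.382,-.339,.15],184.2)"
```

```text
move [-331.5 -298.3    1.2] [-3.00e-04 -1.00e-04 -5.35e-01] | t 0.35 F [-0.4  0.   0.2] q [ 0.9   0.18  1.61 -0.    1.35 -0.21]
move [-493.  -708.2   81.3] [-3.00e-04 -1.00e-04 -5.35e-01] | t 0.35 F [-0.4  0.   0.2] q [ 0.9   0.18  1.61 -0.    1.35 -0.21]
```

Request:
step_arm(targets="-331 -298 0 0 0 -0.535;-331 -298 0 0 0 -0.535;-331 -298 0 0 0 -0.535;-331 -298 0 0 0 -0.535;-331 -298 0 0 0 -0.535;-331 -298 0 0 0 -0.535;-331 -298 0 0 0 -0.535;-331 -298 0 0 0 -0.535", grip=100)

```text
time_s: 1.35
eef_pos: [0.4207, 0.0976, 0.2316]
eef_rot: [0.001, -0.035, 0.999, -0.0]
wrist_force: [0.3, -0.1, 0.1]
opening: 0.997
```

```bash
python3 -c "
from h import *
goal([.382,-.339,.15],184.2)"
```

```text
move [  69.  -432.8   81.8] [-0.0006  0.001  -0.0038] | t 1.35 F [ 0.3 -0.1  0.1] q [-0.05 -0.16  1.95 -0.    1.35 -1.69]
```

Request:
step_arm(targets="69 -433 82 0 0 0;69 -433 82 0 0 0;69 -433 82 0 0 0;69 -433 82 0 0 0;69 -433 82 0 0 0;69 -433 82 0 0 0;69 -433 82 0 0 0;69 -433 82 0 0 0")

```text
time_s: 2.35
eef_pos: [0.3815, -0.3397, 0.1485]
eef_rot: [-0.0, -0.034, 0.999, 0.0]
wrist_force: [-0.4, 0.4, -0.7]
opening: 1.003
```

Request:
step_arm(targets="0 0 0 0 0 0;0 0 0 0 0 0")

```text
time_s: 2.6
eef_pos: [0.3829, -0.335, 0.1495]
eef_rot: [0.0, -0.037, 0.999, 0.0]
wrist_force: [0.3, -0.0, -0.1]
opening: 0.997
```

```bash
python3 -c "
from h import *
c=optics.camera('wrist');cv2.imwrite('pics/w1.png',c['image'][:,:,::-1]);print(c['xyz'])
goal([.382,-.339,.026],184.2)
for z in (.06,):
  P=np.array([proj(c,[.382+.029*np.cos(a),-.339+.029*np.sin(a),z]) for a in np.linspace(0,6.28,60)]);print(P.min(0),P.max(0),proj(c,[.382,-.339,.06]))
"
```

```text
[ 0.30592595 -0.34075628  0.29252687]
move [  1.4  -3.9 123.6] [-0.0001  0.0003  0.0017] | t 2.65 F [ 0.2 -0.2  0.7] q [-0.95  0.13  1.85  0.    1.17 -2.6 ]
[212.89828385 156.79185491] [286.05417827 226.39444985] [249.47264926 192.84473828]
```

View pics/w1.png

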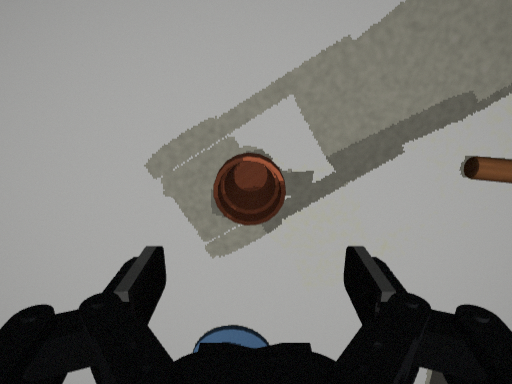

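The rim is at (249,189) in the wrist view, against a predicted (249,193), so the pot is about 1–2 mm nearer in x. I'm descending.

Request:
step_arm(targets="3 -4 60 0 0 0;3 -4 100 0 0 0;3 -4 120 0 0 0;3 -4 124 0 0 0;3 -4 124 0 0 0;3 -4 124 0 0 0")

```text
time_s: 3.4
eef_pos: [0.3807, -0.3412, 0.0267]
eef_rot: [0.001, -0.037, 0.999, -0.001]
wrist_force: [-0.3, 0.5, 0.0]
opening: 1.002
```

Request:
step_arm(targets="0 0 0 0 0 0;0 0 0 0 0 0;0 0 0 0 0 0;0 0 0 0 0 0;0 0 0 0 0 0;0 0 0 0 0 0", grip=0)

```text
time_s: 4.15
eef_pos: [0.3804, -0.3409, 0.0264]
eef_rot: [0.0, -0.037, 0.999, -0.0]
wrist_force: [-0.5, 2.9, 8.9]
opening: 0.64
```

```bash
python3 -c "
from h import *
c=optics.camera('wrist');cv2.imwrite('pics/w2.png',c['image'][:,:,::-1]);print(ctrl.get_obs()['opening'])
goal([.46,-.2,.2],184.2)
"
```

```text
0.6421529122097294
move [ -89.8  134.6 -173.6] [-0.0008  0.0008 -0.0002] | t 4.2 F [0.  3.1 8.3] q [-0.96  0.33  1.9   0.    0.91 -2.61]
```

View pics/w2.png

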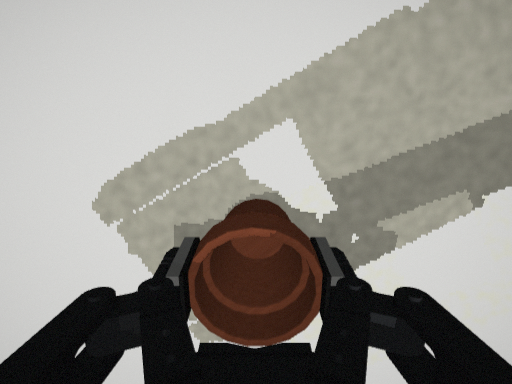

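The pot is held between the pads. The opening is 0.642, a little under the expected 0.68, so I lift a little and check.

Request:
step_arm(targets="0 0 -10 0 0 0;0 0 -30 0 0 0;0 0 -60 0 0 0;0 0 -60 0 0 0;0 0 -60 0 0 0")

```text
time_s: 4.82
eef_pos: [0.3796, -0.3403, 0.0849]
eef_rot: [-0.0, -0.037, 0.999, 0.0]
wrist_force: [-0.7, -0.3, -1.1]
opening: 0.637
```

```bash
python3 -c "
from h import *
c=optics.camera('wrist');cv2.imwrite('pics/w3.png',c['image'][:,:,::-1]);print(ctrl.get_obs()['opening'])
c=optics.camera('scene');cv2.imwrite('pics/s3.png',cv2.resize(c['image'][120:240,40:200,::-1],None,fx=5,fy=5))
goal([.46,-.2,.2],184.2)
"
```

```text
0.6342283549335286
move [ -90.6  133.7 -115.6] [ 0.0018 -0.0011 -0.0002] | t 4.92 F [ 0.   0.3 -1.5] q [-0.96  0.23  1.88 -0.    1.03 -2.61]
```

View pics/w3.png

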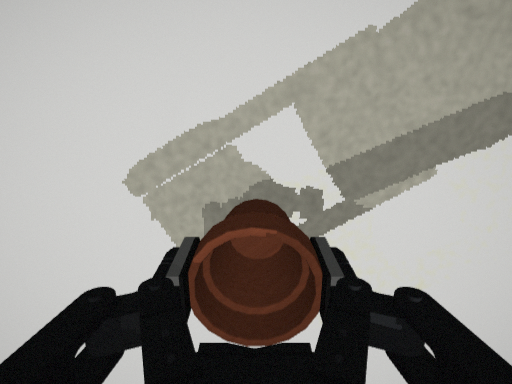

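View pics/s3.png

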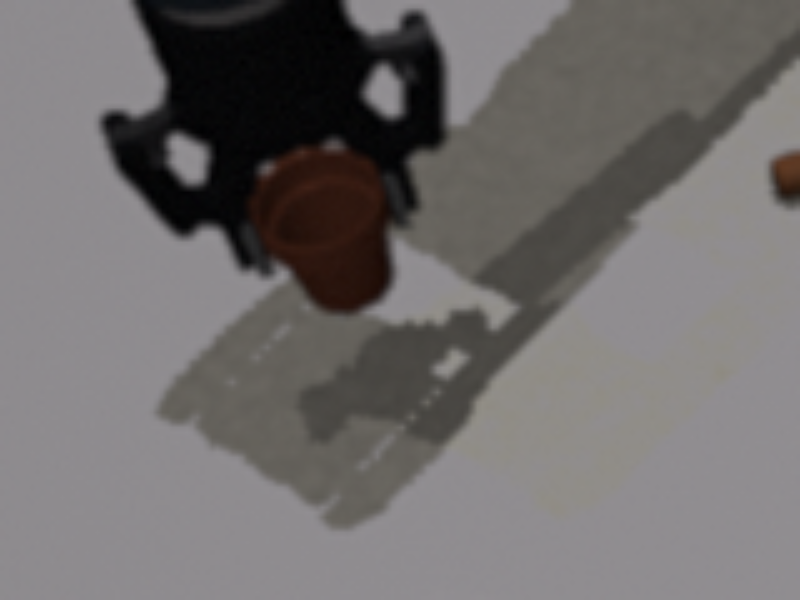

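```bash
python3 -c "
from h import *
o=ctrl.get_obs();c=optics.camera('wrist');T=rot(o['eef_rot'])
for dx in(-2,0,2):
  b=o['eef_pos']+T.apply([dx/1000,0,-.0336])
  P=np.array([proj(c,b+T.apply([.029*np.cos(a),.029*np.sin(a),0])) for a in np.linspace(0,6.28,90)]);print(dx,P.min(0),P.max(0))
hsv=cv2.cvtColor(c['image'],cv2.COLOR_RGB2HSV);m=((hsv[...,0]<14)|(hsv[...,0]>172))&(hsv[...,1]>110)
print(cv2.boundingRect(blobs(m)[0]))
goal([.45,-.25,.2],184.2);goal([.639,.056,.17],184.2)
"
```

```text
-2 [184.59256126 228.27750951] [324.41857528 347.86364757]
0 [184.25833357 223.52372622] [324.75042968 344.25044928]
2 [183.92090684 218.72135779] [325.08546137 340.60508804]
(187, 199, 136, 147)
move [ -76.9   84.6 -115.8] [ 0.0019 -0.0011 -0.0001] | t 4.97 F [-0.2  0.2 -0.7] q [-0.96  0.23  1.88 -0.    1.03 -2.61]
move [-287.8  375.9  -85.5] [ 0.0019 -0.0011 -0.0001] | t 4.97 F [-0.2  0.2 -0.7] q [-0.96  0.23  1.88 -0.    1.03 -2.61]
```

The pot is upright and has not slipped, about 1 mm off in tool x. I carry it to above the ring.

Request:
step_arm(targets="-20 28 -60 0 0 0;-77 85 -90 0 0 0;-130 165 -92 0 0 0;-170 220 -92 0 0 0;-205 265 -92 0 0 0;-235 307 -92 0 0 0;-260 342 -92 0 0 0;-278 364 -92 0 0 0")

```text
time_s: 5.98
eef_pos: [0.6309, 0.045, 0.1761]
eef_rot: [-0.001, -0.037, 0.999, 0.0]
wrist_force: [1.4, -1.0, -0.4]
opening: 0.637
```

Request:
step_arm(targets="-9 12 0 0 0 0;-9 12 0 0 0 0;-9 12 0 0 0 0;-9 12 0 0 0 0")

```text
time_s: 6.48
eef_pos: [0.6381, 0.0538, 0.1773]
eef_rot: [-0.0, -0.036, 0.999, -0.0]
wrist_force: [0.1, 0.6, -1.0]
opening: 0.635
```

```bash
python3 -c "
from h import *
o=ctrl.get_obs();c=optics.camera('wrist');cv2.imwrite('pics/w4.png',c['image'][:,:,::-1])
ct=optics.camera('top');cv2.imwrite('pics/t4.png',cv2.resize(ct['image'][70:200,20:280,::-1],None,fx=3,fy=3))
cs=optics.camera('scene');cv2.imwrite('pics/s4.png',cv2.resize(cs['image'][90:280,230:480,::-1],None,fx=3,fy=3))
goal([.638,.056,.086],184.2)
print(proj(c,[.639,.056,.069]))
"
```

```text
move [ 0.4  1.7 91.5] [-0.0001  0.0002 -0.0015] | t 6.62 F [-0.3 -0.8 -0.4] q [-0.1   0.37  1.48 -0.    1.29 -1.74]
[257.0176863  188.53146376]
```

View pics/w4.png

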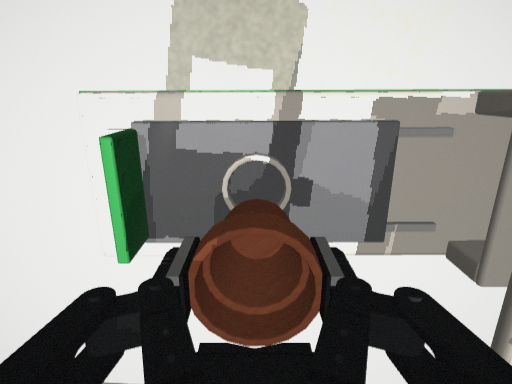

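View pics/s4.png

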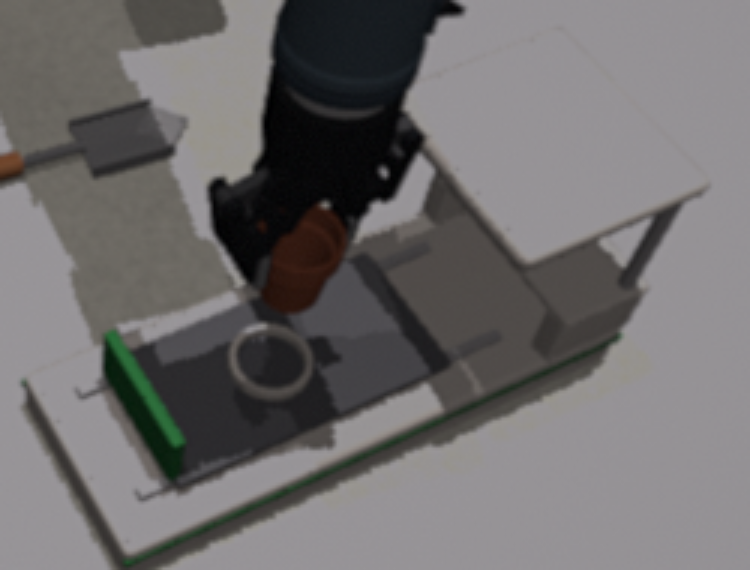

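The ring is centred at about (256.5,187) in the wrist view, against a predicted (257,188.5), so the aim is good. I'm lowering the pot.

Request:
step_arm(targets="0.5 2 30 0 0 0;0.5 2 55 0 0 0;0.5 2 72 0 0 0;0.5 2 80 0 0 0;0.5 2 80 0 0 0;0.5 2 80 0 0 0")

```text
time_s: 7.38
eef_pos: [0.6388, 0.0573, 0.0984]
eef_rot: [0.001, -0.037, 0.999, -0.0]
wrist_force: [0.7, -0.5, 0.6]
opening: 0.638
```

```bash
python3 -c "
from h import *
c=optics.camera('wrist');cv2.imwrite('pics/w5.png',c['image'][:,:,::-1])
goal([.638,.056,.086],184.2)
"
```

```text
move [ 0.9 -1.2 12.5] [-0.0003  0.0019 -0.0001] | t 7.42 F [-0.7  0.7 -0.4] q [-0.1   0.46  1.53  0.    1.15 -1.74]
```

View pics/w5.png

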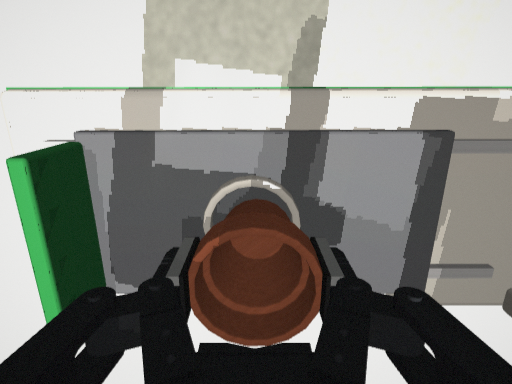

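```bash
python3 -c "
from h import *
c=optics.camera('wrist');o=ctrl.get_obs();T=rot(o['eef_rot']);print(o['eef_pos'])
print('ring pred centre',proj(c,[.639,.056,.069]),'left/right',proj(c,[.639,.026,.069]),proj(c,[.639,.086,.069]))
print('ring meas',onz(c,(251.5,226),.069), [onz(c,(u,226),.069)[1] for u in (204,299)], 'top edge',onz(c,(252,175.5),.069))
print('pot rim meas u',onz(c,(255.5,290),o['eef_pos'][2]+.0336))
print('tool axis x',T.apply([1,0,0]))
"
```

```text
[0.63868713 0.05730066 0.09837014]
ring pred centre [252.3763444  225.40324452] left/right [203.04325892 222.08536305] [301.36858357 228.69820248]
ring meas [0.63943401 0.05549571 0.069     ] [np.float64(0.0266390869393007), np.float64(0.08434764265075986)] top edge [0.60768486 0.05355832 0.069     ]
pot rim meas u [0.63975732 0.05778834 0.13197014]
tool axis x [-0.99732126 -0.07312553 -0.00171801]
```

Request:
step_arm(targets="1 -1.6 0 0 0 0;1 -1.6 6 0 0 0;1 -1.6 10 0 0 0;1 -1.6 12 0 0 0;1 -1.6 12 0 0 0;1 -1.6 12 0 0 0")

```text
time_s: 8.22
eef_pos: [0.6372, 0.0558, 0.0856]
eef_rot: [0.0, -0.037, 0.999, -0.0]
wrist_force: [-0.9, -0.4, 3.2]
opening: 0.636
```

It has touched down at the expected height (3 N), so I open the fingers.

Request:
step_arm(targets="0 0 0 0 0 0;0 0 0 0 0 0;0 0 0 0 0 0;0 0 0 0 0 0;0 0 0 0 0 0", grip=100)

```text
time_s: 8.85
eef_pos: [0.6371, 0.0557, 0.0853]
eef_rot: [-0.0, -0.037, 0.999, 0.0]
wrist_force: [-1.2, 0.6, 0.1]
opening: 0.998
```

Request:
step_arm(targets="0 0 -10 0 0 0;0 0 -40 0 0 0;0 0 -80 0 0 0;0 0 -80 0 0 0;0 0 -80 0 0 0")

```text
time_s: 9.48
eef_pos: [0.637, 0.0557, 0.1655]
eef_rot: [0.0, -0.037, 0.999, -0.0]
wrist_force: [0.1, -0.1, -0.4]
opening: 0.998
```

```bash
python3 -c "
from h import *
c=optics.camera('wrist');cv2.imwrite('pics/w6.png',c['image'][:,:,::-1])
cs=optics.camera('scene');cv2.imwrite('pics/s6.png',cv2.resize(cs['image'][90:280,230:480,::-1],None,fx=3,fy=3))
goal([.638,.056,.24],184.2)
"
```

```text
move [ -1.6   0.1 -75.9] [ 0.0004 -0.0022 -0.0001] | t 9.57 F [ 0.   0.8 -0.2] q [-0.1   0.38  1.49 -0.    1.27 -1.74]
```

View pics/w6.png

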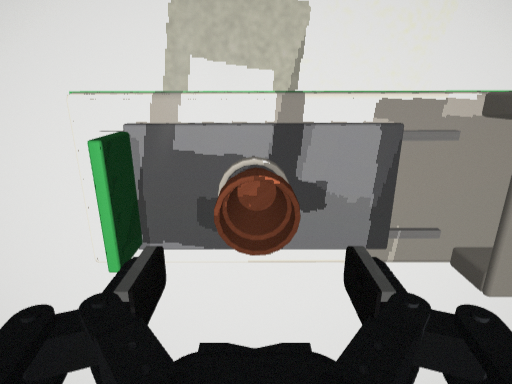

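View pics/s6.png

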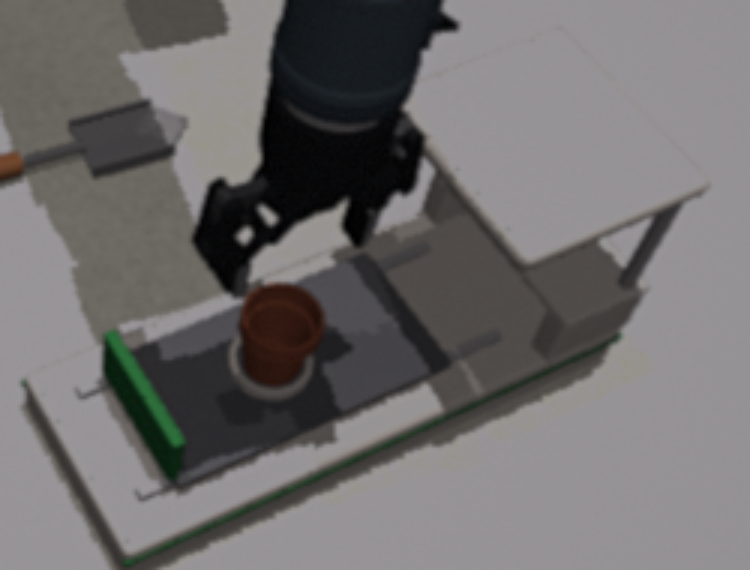

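The pot stands upright in the ring, with its rim at (257,211) in the wrist view. Next I shut the fingers and move behind the green plate.

```bash
python3 -c "
from h import *
goal([.648,-.115,.185],184.2);goal([.648,-.115,.083],184.2)
"
```

```text
move [   0.8 -171.2  -21. ] [ 0.0004 -0.0022 -0.0001] | t 9.57 F [ 0.   0.8 -0.2] q [-0.1   0.38  1.49 -0.    1.27 -1.74]
move [   0.5 -171.2   81. ] [ 0.0004 -0.0022 -0.0001] | t 9.57 F [ 0.   0.8 -0.2] q [-0.1   0.38  1.49 -0.    1.27 -1.74]
```

Request:
step_arm(targets="1 -30 -20 0 0 0;1 -90 -20 0 0 0;1 -140 -20 0 0 0;1 -165 -20 0 0 0;1 -171 -10 0 0 0;1 -171 30 0 0 0;1 -171 65 0 0 0;1 -171 80 0 0 0", grip=0)

```text
time_s: 10.58
eef_pos: [0.6465, -0.1123, 0.0816]
eef_rot: [-0.003, -0.037, 0.999, 0.001]
wrist_force: [0.1, 0.6, 0.9]
opening: -0.0
```

Request:
step_arm(targets="0 0 0 0 0 0;0 0 0 0 0 0")

```text
time_s: 10.82
eef_pos: [0.6497, -0.1147, 0.0868]
eef_rot: [0.001, -0.037, 0.999, -0.0]
wrist_force: [-1.0, -0.6, 0.1]
opening: 0.005
```

```bash
python3 -c "
from h import *
c=optics.camera('wrist');cv2.imwrite('pics/w7.png',c['image'][:,:,::-1])
cs=optics.camera('scene');cv2.imwrite('pics/s7.png',cv2.resize(cs['image'][130:280,200:400,::-1],None,fx=4,fy=4))
goal([.648,-.1,.083],184.2)
"
```

```text
move [ 0.7 15.2  4.2] [-0.0012  0.0028  0.0002] | t 10.93 F [0.4 0.1 0.3] q [-0.35  0.51  1.48  0.    1.14 -2.  ]
```

View pics/w7.png

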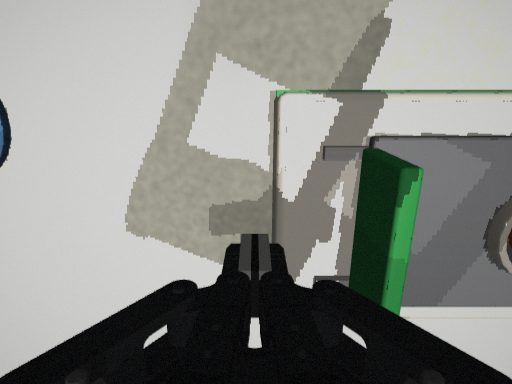

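View pics/s7.png

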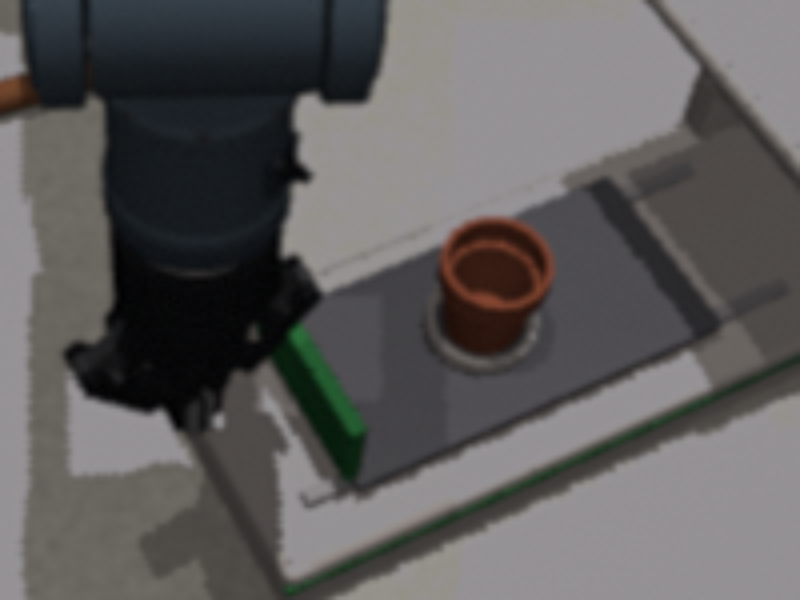

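```bash
python3 -c "
from h import *
c=optics.camera('scene');o=ctrl.get_obs();T=rot(o['eef_rot']);w=optics.camera('wrist')
from scipy.optimize import fsolve
def sol(c,uv):
    return np.round(1000*fsolve(lambda s:proj(c,o['eef_pos']+T.apply([0,s[0],-s[1]]))-uv,[.03,.05]),0)
for p in [(200+310/4,130+265/4),(200+320/4,130+293/4),(200+265/4,130+360/4),(200+190/4,130+430/4),(200+70/4,130+350/4),(200+100/4,130+400/4)]: print('scene d,h',p,sol(c,p))
for p in [(180,283),(195,290),(140,300),(330,285),(225,250)]: print('wrist d,h',p,sol(w,p))
"
```

```text
scene d,h (277.5, 196.25) [62. 94.]
scene d,h (280.0, 203.25) [69. 65.]
scene d,h (266.25, 220.0) [41. 23.]
scene d,h (247.5, 237.5) [  0. -16.]
scene d,h (217.5, 217.5) [-61. 104.]
scene d,h (225.0, 230.0) [-48.  50.]
wrist d,h (180, 283) [-32.  30.]
wrist d,h (195, 290) [-24.  35.]
wrist d,h (140, 300) [-45.  41.]
wrist d,h (330, 285) [32. 32.]
wrist d,h (225, 250) [-15.   1.]
```

The knuckles of the shut fingers spread along the rail, so pushing this way could bring them over the plate. I raise the hand and turn it so the flat finger sides face the plate. I take the long way round, which keeps the wrist camera away from the hood and the last joint within its range.

Request:
step_arm(targets="0 0 -40 0 0 0;0 0 -60 0 0 0.15;0 0 -60 0 0 0.33;0 0 -60 0 0 0.51;0 0 -60 0 0 0.69;0 0 -60 0 0 0.87;0 0 -60 0 0 1.05;0 0 -60 0 0 1.2")

```text
time_s: 12.02
eef_pos: [0.6489, -0.1151, 0.1461]
eef_rot: [0.001, 0.536, 0.844, 0.0]
wrist_force: [-0.4, 0.2, 0.2]
opening: 0.001
```

Request:
step_arm(targets="0 0 0 0 0 0.18;0 0 0 0 0 0.36;0 0 0 0 0 0.54;0 0 0 0 0 0.72;0 0 0 0 0 0.9;0 0 0 0 0 1.08;0 0 0 0 0 1.26;0 0 0 0 0 1.4")

```text
time_s: 13.02
eef_pos: [0.6489, -0.1151, 0.1461]
eef_rot: [0.0, 0.954, 0.3, 0.0]
wrist_force: [-0.2, -0.1, 0.2]
opening: -0.001
```

Request:
step_arm(targets="0 0 0 0 0 0.18;0 0 0 0 0 0.36;0 0 0 0 0 0.54;0 0 0 0 0 0.72;0 0 0 0 0 0.9;0 0 0 0 0 1.08;0 0 0 0 0 1.26;0 0 0 0 0 1.4")

```text
time_s: 14.02
eef_pos: [0.6489, -0.1151, 0.1461]
eef_rot: [-0.0, 0.923, -0.385, 0.001]
wrist_force: [0.1, 0.1, -0.1]
opening: -0.0
```

```bash
python3 -c "
from h import *
goal([.648,-.095,.083],-85.8)
"
```

```text
move [-15.  -13.5  63.1] [-0.0008 -0.0008  0.7071] | t 14.03 F [ 0.1  0.1 -0.1] q [-0.36  0.44  1.45 -0.    1.25  2.01]
```

Request:
step_arm(targets="-15 -13.5 10 0 0 0.17;-15 -13.5 20 0 0 0.34;-15 -13.5 30 0 0 0.51;-15 -13.5 40 0 0 0.65;-15 -13.5 55 0 0 0.707;-15 -13.5 63 0 0 0.707;-15 -13.5 63 0 0 0.707;-15 -13.5 63 0 0 0.707")

```text
time_s: 15.02
eef_pos: [0.648, -0.0949, 0.083]
eef_rot: [-0.0, 0.735, -0.679, 0.001]
wrist_force: [0.7, -0.6, -0.0]
opening: 0.002
```

```bash
python3 -c "
from h import *
c=optics.camera('scene');ct=optics.camera('top')
cv2.imwrite('pics/s8.png',cv2.resize(c['image'][130:280,200:400,::-1],None,fx=4,fy=4))
cv2.imwrite('pics/t8.png',cv2.resize(ct['image'][70:200,80:340,::-1],None,fx=3,fy=3))
goal([.647,-.075,.083],-85.8)
"
```

```text
move [-20.   -0.5   0.1] [-0.0012 -0.0005  0.0056] | t 15.12 F [ 0.5  0.1 -0.1] q [-0.33  0.51  1.5   0.    1.13  2.74]
```

View pics/s8.png

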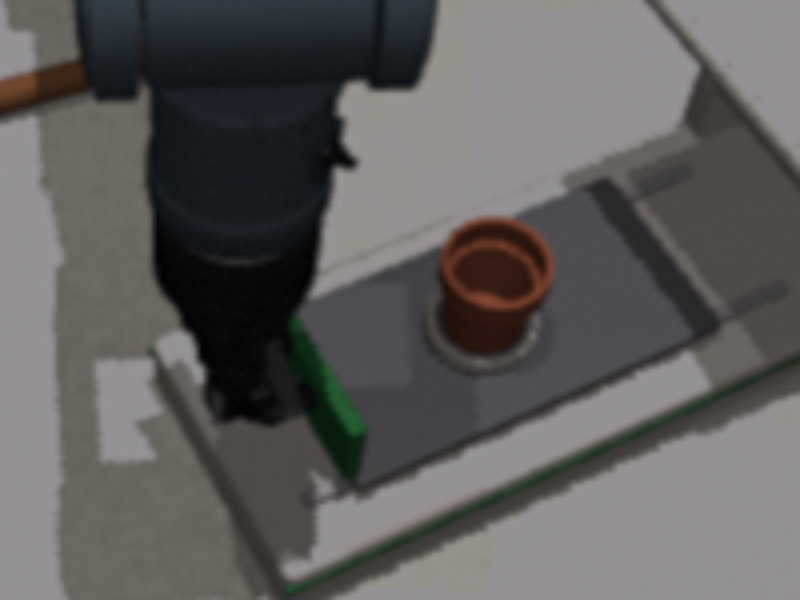

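View pics/t8.png

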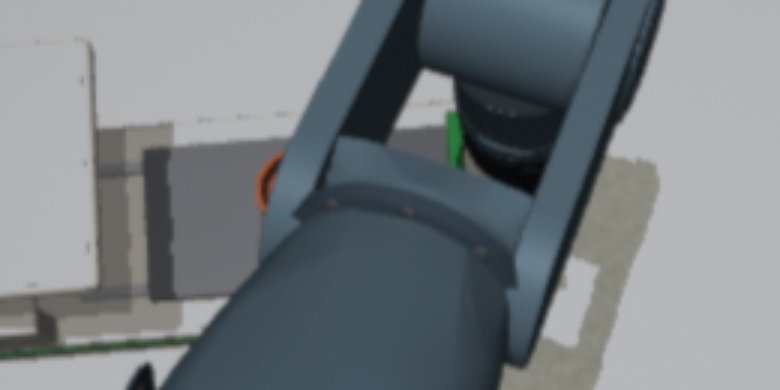

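The hand is square behind the plate with its flat side to it and the pot is upright. I approach slowly.

Request:
step_arm(targets="-5 -0.5 0 0 0 0.005;-10 -0.5 0 0 0 0.005;-15 -0.5 0 0 0 0.005;-20 -0.5 0 0 0 0.005;-22 -0.5 0 0 0 0.005;-23 -0.5 0 0 0 0.005")

```text
time_s: 15.88
eef_pos: [0.6462, -0.0716, 0.0823]
eef_rot: [0.0, 0.733, -0.681, 0.0]
wrist_force: [-0.7, -0.5, 0.6]
opening: -0.001
```

Request:
step_arm(targets="-1 0 0 0 0 0;-2 0 0 0 0 0;-3 0 0 0 0 0;-4 0 0 0 0 0")

```text
time_s: 16.38
eef_pos: [0.646, -0.0678, 0.0823]
eef_rot: [0.0, 0.733, -0.681, 0.0]
wrist_force: [0.1, 1.0, -0.8]
opening: -0.004
```

Request:
step_arm(targets="-1 0 0 0 0 0;-2 0 0 0 0 0;-3 0 0 0 0 0;-4 0 0 0 0 0")

```text
time_s: 16.88
eef_pos: [0.6457, -0.0642, 0.0823]
eef_rot: [0.0, 0.733, -0.681, 0.0]
wrist_force: [-0.2, -1.6, 0.0]
opening: 0.001
```

Request:
step_arm(targets="-1 0 0 0 0 0;-2 0 0 0 0 0;-3 0 0 0 0 0")

```text
time_s: 17.25
eef_pos: [0.6454, -0.0608, 0.0823]
eef_rot: [0.0, 0.733, -0.681, 0.0]
wrist_force: [-0.4, -1.7, 0.1]
opening: 0.004
```

Request:
step_arm(targets="-1 0 0 0 0 0;-2 0 0 0 0 0;-3 0 0 0 0 0")

```text
time_s: 17.62
eef_pos: [0.6452, -0.0577, 0.0823]
eef_rot: [-0.0, 0.733, -0.681, 0.0]
wrist_force: [0.5, -1.3, 0.1]
opening: 0.005
```

Request:
step_arm(targets="-0.8 0 0 0 0 0;-1.6 0 0 0 0 0;-2.4 0 0 0 0 0")

```text
time_s: 18.0
eef_pos: [0.645, -0.0554, 0.0823]
eef_rot: [0.0, 0.733, -0.681, -0.0]
wrist_force: [0.2, -2.7, 0.4]
opening: 0.0
```

Request:
step_arm(targets="-0.8 0 0 0 0 0;-1.6 0 0 0 0 0;-2.4 0 0 0 0 0")

```text
time_s: 18.38
eef_pos: [0.6448, -0.053, 0.0823]
eef_rot: [0.0, 0.733, -0.681, -0.0]
wrist_force: [0.1, -1.6, -0.6]
opening: 0.008
```

Request:
step_arm(targets="-0.8 0 0 0 0 0;-1.6 0 0 0 0 0;-2.4 0 0 0 0 0")

```text
time_s: 18.75
eef_pos: [0.6446, -0.0506, 0.0823]
eef_rot: [0.0, 0.733, -0.681, -0.0]
wrist_force: [-0.5, -1.8, 0.0]
opening: 0.003
```

Request:
step_arm(targets="-0.8 0 0 0 0 0;-1.6 0 0 0 0 0;-2.4 0 0 0 0 0")

```text
time_s: 19.12
eef_pos: [0.6445, -0.0482, 0.0823]
eef_rot: [0.0, 0.733, -0.681, -0.0]
wrist_force: [-0.5, -2.3, 0.2]
opening: 0.003
```

Request:
step_arm(targets="-0.8 0 0 0 0 0;-1.6 0 0 0 0 0;-2.4 0 0 0 0 0")

```text
time_s: 19.5
eef_pos: [0.6443, -0.0458, 0.0823]
eef_rot: [0.0, 0.733, -0.681, -0.0]
wrist_force: [-1.3, -3.2, -0.4]
opening: -0.0
```

Request:
step_arm(targets="-0.8 0 0 0 0 0;-1.6 0 0 0 0 0;-2.4 0 0 0 0 0")

```text
time_s: 19.88
eef_pos: [0.6442, -0.045, 0.0823]
eef_rot: [0.001, 0.733, -0.681, 0.001]
wrist_force: [0.4, -8.4, -1.5]
opening: -0.001
```

It has met the stick point: the arm yields and the force grows at about 4 N/mm. I go on in finer steps.

Request:
step_arm(targets="-0.2 0 0 0 0 0;-0.4 0 0 0 0 0")

```text
time_s: 20.12
eef_pos: [0.6443, -0.0449, 0.0824]
eef_rot: [0.001, 0.733, -0.681, 0.001]
wrist_force: [-0.5, -9.5, -0.7]
opening: 0.001
```

Request:
step_arm(targets="-0.2 0 0 0 0 0;-0.4 0 0 0 0 0")

```text
time_s: 20.38
eef_pos: [0.6442, -0.0448, 0.0824]
eef_rot: [0.001, 0.732, -0.681, 0.001]
wrist_force: [-0.5, -9.9, -0.8]
opening: -0.001
```

Request:
step_arm(targets="-0.2 0 0 0 0 0;-0.4 0 0 0 0 0")

```text
time_s: 20.62
eef_pos: [0.6442, -0.0448, 0.0824]
eef_rot: [0.001, 0.732, -0.681, 0.001]
wrist_force: [-0.4, -11.4, -1.2]
opening: -0.003
```

Request:
step_arm(targets="-0.2 0 0 0 0 0;-0.4 0 0 0 0 0")

```text
time_s: 20.88
eef_pos: [0.6442, -0.0445, 0.0824]
eef_rot: [0.001, 0.732, -0.681, 0.001]
wrist_force: [-0.7, -11.1, -1.1]
opening: -0.001
```

Request:
step_arm(targets="-0.2 0 0 0 0 0;-0.4 0 0 0 0 0")

```text
time_s: 21.12
eef_pos: [0.6442, -0.0442, 0.0824]
eef_rot: [0.001, 0.732, -0.681, 0.001]
wrist_force: [-1.0, -11.5, -1.5]
opening: -0.001
```

Request:
step_arm(targets="-0.2 0 0 0 0 0;-0.4 0 0 0 0 0")

```text
time_s: 21.38
eef_pos: [0.6442, -0.0438, 0.0824]
eef_rot: [0.001, 0.732, -0.681, 0.001]
wrist_force: [-0.3, -12.1, -1.9]
opening: 0.001
```

Request:
step_arm(targets="-0.2 0 0 0 0 0;-0.4 0 0 0 0 0;-0.6 0 0 0 0 0")

```text
time_s: 21.75
eef_pos: [0.6441, -0.0433, 0.0824]
eef_rot: [0.001, 0.732, -0.681, 0.001]
wrist_force: [-0.6, -11.2, -0.7]
opening: -0.002
```

Request:
step_arm(targets="-0.2 0 0 0 0 0;-0.4 0 0 0 0 0;-0.6 0 0 0 0 0")

```text
time_s: 22.12
eef_pos: [0.6441, -0.0425, 0.0824]
eef_rot: [0.001, 0.732, -0.681, 0.001]
wrist_force: [-0.2, -11.2, -1.3]
opening: 0.003
```

Request:
step_arm(targets="-0.2 0 0 0 0 0;-0.4 0 0 0 0 0;-0.6 0 0 0 0 0")

```text
time_s: 22.5
eef_pos: [0.644, -0.0413, 0.0824]
eef_rot: [0.001, 0.732, -0.681, 0.001]
wrist_force: [-0.6, -9.1, -0.2]
opening: -0.002
```

Request:
step_arm(targets="0 0 0 0 0 0;0 0 0 0 0 0")

```text
time_s: 22.75
eef_pos: [0.644, -0.041, 0.0824]
eef_rot: [0.001, 0.732, -0.681, 0.001]
wrist_force: [-0.4, -7.6, 0.1]
opening: 0.003
```

Request:
step_arm(targets="-0.2 0 0 0 0 0;-0.4 0 0 0 0 0;-0.6 0 0 0 0 0")

```text
time_s: 23.12
eef_pos: [0.6439, -0.04, 0.0824]
eef_rot: [0.001, 0.732, -0.681, 0.001]
wrist_force: [-1.0, -7.3, -0.1]
opening: 0.001
```

Request:
step_arm(targets="-0.3 0 0 0 0 0;-0.6 0 0 0 0 0;-0.9 0 0 0 0 0;-1.2 0 0 0 0 0")

```text
time_s: 23.62
eef_pos: [0.6437, -0.0376, 0.0823]
eef_rot: [0.0, 0.733, -0.681, 0.0]
wrist_force: [0.0, -4.0, 1.7]
opening: -0.001
```

It broke free smoothly, peaking at about 12 N. The stop is at least 53 mm away, so I run on at a gentle 12 mm/s.

Request:
step_arm(targets="-1 0 0 0 0 0;-2 0 0 0 0 0;-3.2 0 0 0 0 0;-4.6 0 0 0 0 0;-6 0 0 0 0 0;-7.5 0 0 0 0 0;-9 0 0 0 0 0;-10.5 0 0 0 0 0")

```text
time_s: 24.62
eef_pos: [0.6429, -0.0269, 0.0823]
eef_rot: [0.0, 0.733, -0.681, -0.0]
wrist_force: [-2.0, -4.2, 1.4]
opening: 0.001
```

Request:
step_arm(targets="-1.5 0 0 0 0 0;-3 0 0 0 0 0;-4.5 0 0 0 0 0;-6 0 0 0 0 0;-7.5 0 0 0 0 0;-9 0 0 0 0 0;-10.5 0 0 0 0 0;-12 0 0 0 0 0")

```text
time_s: 25.62
eef_pos: [0.642, -0.015, 0.0823]
eef_rot: [-0.0, 0.733, -0.681, 0.0]
wrist_force: [-2.2, -3.9, 1.4]
opening: 0.001
```

Request:
step_arm(targets="-1.5 0 0 0 0 0;-3 0 0 0 0 0;-4.5 0 0 0 0 0;-6 0 0 0 0 0;-7.5 0 0 0 0 0;-9 0 0 0 0 0;-10.5 0 0 0 0 0;-12 0 0 0 0 0")

```text
time_s: 26.62
eef_pos: [0.6411, -0.003, 0.0823]
eef_rot: [0.0, 0.733, -0.681, -0.0]
wrist_force: [-1.1, -4.1, 2.7]
opening: 0.0
```

```bash
python3 -c "
from h import *
c=optics.camera('scene')
cv2.imwrite('pics/s9.png',cv2.resize(c['image'][80:280,200:460,::-1],None,fx=3,fy=3))
goal([.638,0,.083],-85.8)
"
```

```text
move [-3.   2.9 -0.7] [0.     0.0002 0.0004] | t 26.68 F [ 0.2 -2.9  1.4] q [-0.19  0.48  1.54  0.    1.12  2.88]
```

View pics/s9.png

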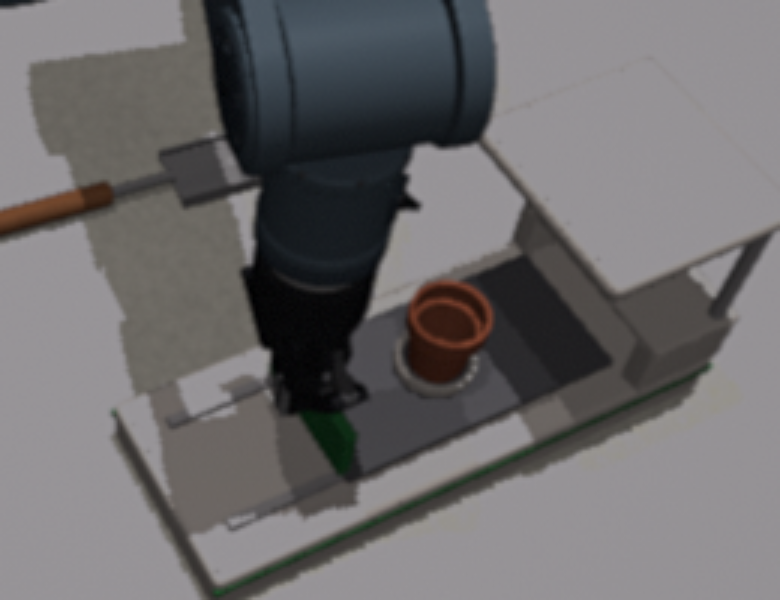

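The pot is upright and everything is clear. I make one more safe run, then feel for the stop in short calls.

Request:
step_arm(targets="-1.5 0 0 0 0 0;-3 0 0 0 0 0;-4.5 0 0 0 0 0;-6 0 0 0 0 0;-7.5 0 0 0 0 0;-9 0 0 0 0 0;-10.5 0 0 0 0 0;-12 0 0 0 0 0")

```text
time_s: 27.68
eef_pos: [0.6403, 0.009, 0.0823]
eef_rot: [0.0, 0.733, -0.681, 0.0]
wrist_force: [-1.2, -2.7, 1.5]
opening: 0.0
```

Request:
step_arm(targets="-1 0 0 0 0 0;-2 0 0 0 0 0;-3 0 0 0 0 0;-4 0 0 0 0 0")

```text
time_s: 28.18
eef_pos: [0.64, 0.013, 0.0823]
eef_rot: [0.0, 0.733, -0.681, -0.0]
wrist_force: [-1.0, -2.6, 0.7]
opening: 0.001
```

Request:
step_arm(targets="-0.8 0 0 0 0 0;-1.6 0 0 0 0 0;-2.4 0 0 0 0 0")

```text
time_s: 28.55
eef_pos: [0.6398, 0.0153, 0.0823]
eef_rot: [0.0, 0.733, -0.681, -0.0]
wrist_force: [-0.9, -3.0, 0.6]
opening: 0.003
```

Request:
step_arm(targets="-0.8 0 0 0 0 0;-1.6 0 0 0 0 0;-2.4 0 0 0 0 0")

```text
time_s: 28.92
eef_pos: [0.6396, 0.0177, 0.0823]
eef_rot: [-0.0, 0.733, -0.681, -0.0]
wrist_force: [-1.6, -3.2, 1.4]
opening: -0.0
```

Request:
step_arm(targets="-0.8 0 0 0 0 0;-1.6 0 0 0 0 0;-2.4 0 0 0 0 0")

```text
time_s: 29.3
eef_pos: [0.6394, 0.0201, 0.0823]
eef_rot: [0.0, 0.733, -0.681, -0.0]
wrist_force: [-1.1, -2.7, 1.6]
opening: 0.004
```

Request:
step_arm(targets="-0.8 0 0 0 0 0;-1.6 0 0 0 0 0;-2.4 0 0 0 0 0")

```text
time_s: 29.68
eef_pos: [0.6393, 0.0225, 0.0823]
eef_rot: [0.0, 0.733, -0.681, -0.0]
wrist_force: [-1.9, -3.2, 0.9]
opening: -0.001
```

Request:
step_arm(targets="-0.8 0 0 0 0 0;-1.6 0 0 0 0 0;-2.4 0 0 0 0 0")

```text
time_s: 30.05
eef_pos: [0.6391, 0.0249, 0.0823]
eef_rot: [0.0, 0.733, -0.681, -0.0]
wrist_force: [-1.3, -3.6, 1.0]
opening: -0.006
```

Request:
step_arm(targets="-0.8 0 0 0 0 0;-1.6 0 0 0 0 0;-2.4 0 0 0 0 0")

```text
time_s: 30.42
eef_pos: [0.6389, 0.0273, 0.0823]
eef_rot: [0.0, 0.733, -0.681, -0.0]
wrist_force: [-1.5, -2.7, 1.9]
opening: 0.0
```

Request:
step_arm(targets="-0.8 0 0 0 0 0;-1.6 0 0 0 0 0;-2.4 0 0 0 0 0")

```text
time_s: 30.8
eef_pos: [0.6388, 0.0297, 0.0823]
eef_rot: [0.0, 0.733, -0.681, -0.0]
wrist_force: [-2.2, -2.6, 1.5]
opening: 0.0
```

Request:
step_arm(targets="-0.8 0 0 0 0 0;-1.6 0 0 0 0 0;-2.4 0 0 0 0 0")

```text
time_s: 31.18
eef_pos: [0.6386, 0.0321, 0.0823]
eef_rot: [0.0, 0.733, -0.681, -0.0]
wrist_force: [-2.1, -3.1, 0.7]
opening: 0.003
```

Request:
step_arm(targets="-0.8 0 0 0 0 0;-1.6 0 0 0 0 0;-2.4 0 0 0 0 0")

```text
time_s: 31.55
eef_pos: [0.6384, 0.0345, 0.0823]
eef_rot: [0.0, 0.733, -0.681, -0.0]
wrist_force: [-1.2, -3.7, 0.6]
opening: 0.001
```

Request:
step_arm(targets="-0.8 0 0 0 0 0;-1.6 0 0 0 0 0;-2.4 0 0 0 0 0")

```text
time_s: 31.92
eef_pos: [0.6382, 0.0369, 0.0823]
eef_rot: [0.0, 0.733, -0.681, 0.0]
wrist_force: [-1.9, -3.5, 1.9]
opening: 0.004
```

Request:
step_arm(targets="-0.8 0 0 0 0 0;-1.6 0 0 0 0 0;-2.4 0 0 0 0 0")

```text
time_s: 32.3
eef_pos: [0.638, 0.0393, 0.0823]
eef_rot: [0.0, 0.733, -0.681, -0.0]
wrist_force: [-2.3, -4.3, 1.2]
opening: -0.002
```

Request:
step_arm(targets="-0.8 0 0 0 0 0;-1.6 0 0 0 0 0;-2.4 0 0 0 0 0")

```text
time_s: 32.67
eef_pos: [0.6378, 0.0416, 0.0823]
eef_rot: [0.0, 0.733, -0.681, -0.0]
wrist_force: [-1.5, -3.4, 0.7]
opening: 0.0
```

Request:
step_arm(targets="-0.8 0 0 0 0 0;-1.6 0 0 0 0 0;-2.4 0 0 0 0 0")

```text
time_s: 33.05
eef_pos: [0.6377, 0.044, 0.0823]
eef_rot: [0.0, 0.733, -0.681, -0.0]
wrist_force: [-1.5, -3.4, 1.7]
opening: -0.002
```

Request:
step_arm(targets="-0.8 0 0 0 0 0;-1.6 0 0 0 0 0;-2.4 0 0 0 0 0")

```text
time_s: 33.42
eef_pos: [0.6375, 0.0464, 0.0823]
eef_rot: [0.0, 0.733, -0.681, -0.0]
wrist_force: [-1.8, -2.9, 0.5]
opening: 0.002
```

Request:
step_arm(targets="-0.8 0 0 0 0 0;-1.6 0 0 0 0 0;-2.4 0 0 0 0 0")

```text
time_s: 33.8
eef_pos: [0.6373, 0.0488, 0.0823]
eef_rot: [0.0, 0.733, -0.681, -0.0]
wrist_force: [-1.5, -2.8, 0.5]
opening: -0.003
```

Request:
step_arm(targets="-0.8 0 0 0 0 0;-1.6 0 0 0 0 0;-2.4 0 0 0 0 0")

```text
time_s: 34.17
eef_pos: [0.6371, 0.0512, 0.0823]
eef_rot: [0.0, 0.733, -0.681, -0.0]
wrist_force: [-1.5, -4.2, 0.7]
opening: -0.001
```

```bash
python3 -c "
from h import *
c=optics.camera('scene')
cv2.imwrite('pics/s10.png',cv2.resize(c['image'][60:260,230:490,::-1],None,fx=3,fy=3))
print(ctrl.get_obs()['q'])
"
```

```text
[-1.04982517e-01  4.79837710e-01  1.54132332e+00  1.13879360e-04
  1.12043220e+00  2.96293821e+00]
```

View pics/s10.png

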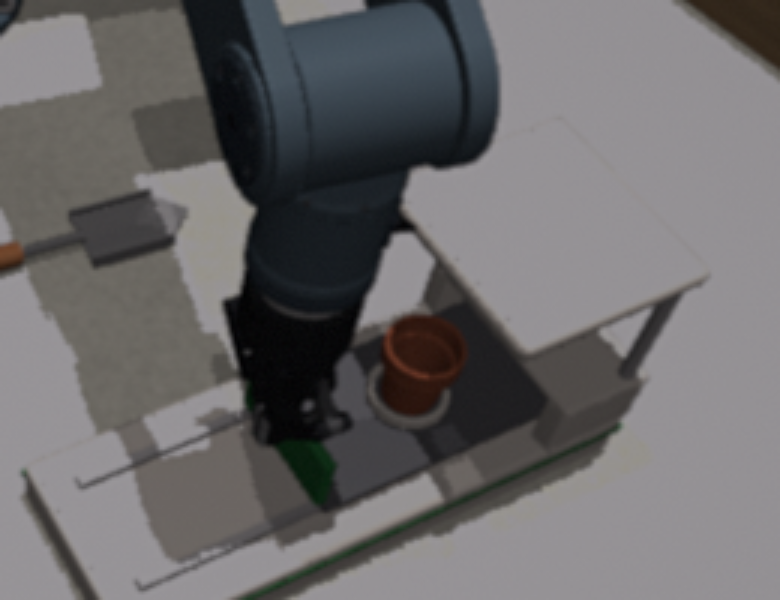

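Request:
step_arm(targets="-0.8 0 0 0 0 0;-1.6 0 0 0 0 0;-2.4 0 0 0 0 0")

```text
time_s: 34.6
eef_pos: [0.637, 0.0536, 0.0823]
eef_rot: [-0.0, 0.733, -0.681, 0.0]
wrist_force: [-2.1, -3.7, 0.3]
opening: 0.002
```

Request:
step_arm(targets="-0.8 0 0 0 0 0;-1.6 0 0 0 0 0;-2.4 0 0 0 0 0")

```text
time_s: 34.98
eef_pos: [0.6368, 0.0557, 0.0823]
eef_rot: [0.0, 0.733, -0.681, 0.0]
wrist_force: [-1.0, -5.4, 0.8]
opening: 0.002
```

Request:
step_arm(targets="-0.8 0 0 0 0 0;-1.6 0 0 0 0 0;-2.4 0 0 0 0 0")

```text
time_s: 35.35
eef_pos: [0.6368, 0.0567, 0.0823]
eef_rot: [0.001, 0.733, -0.681, 0.001]
wrist_force: [-1.9, -10.1, 0.7]
opening: -0.0
```

The force rises steeply at 121 mm of travel, which is the stop. I add a little and hold.

Request:
step_arm(targets="-0.3 0 0 0 0 0;-0.5 0 0 0 0 0")

```text
time_s: 35.6
eef_pos: [0.6368, 0.0568, 0.0823]
eef_rot: [0.001, 0.732, -0.681, 0.001]
wrist_force: [-1.4, -9.8, -0.1]
opening: 0.003
```

Request:
step_arm(targets="0 0 0 0 0 0;0 0 0 0 0 0")

```text
time_s: 35.85
eef_pos: [0.6368, 0.0568, 0.0823]
eef_rot: [0.001, 0.733, -0.681, 0.001]
wrist_force: [-1.4, -10.5, 0.6]
opening: -0.004
```

Request:
step_arm(targets="0 0 0 0 0 0;0 0 0 0 0 0")

```text
time_s: 36.1
eef_pos: [0.6367, 0.0568, 0.0823]
eef_rot: [0.001, 0.733, -0.681, 0.001]
wrist_force: [-1.9, -10.8, 1.3]
opening: 0.001
```

Request:
step_arm(targets="-0.4 0 0 0 0 0;-0.4 0 0 0 0 0;-0.4 0 0 0 0 0")

```text
time_s: 36.48
eef_pos: [0.6368, 0.057, 0.0823]
eef_rot: [0.001, 0.732, -0.681, 0.001]
wrist_force: [-2.1, -11.6, 0.8]
opening: -0.002
```

Request:
step_arm(targets="1 0 0 0 0 0;2.5 0 0 0 0 0;4 0 0 0 0 0;7 0 0 0 0 0;12 0 0 0 0 0;20 0 0 0 0 0;30 0 0 0 0 0;40 0 0 0 0 0")

```text
time_s: 37.48
eef_pos: [0.6396, 0.0185, 0.0823]
eef_rot: [-0.0, 0.733, -0.681, 0.0]
wrist_force: [-0.5, -0.2, -0.5]
opening: -0.0
```

```bash
python3 -c "
from h import *
c=optics.camera('scene')
cv2.imwrite('pics/s11.png',cv2.resize(c['image'][60:260,230:490,::-1],None,fx=3,fy=3))
goal([.65,-.08,.2],-85.8)
"
```

```text
move [  97.7   -3.2 -117.6] [-0.0002 -0.0007 -0.0008] | t 37.52 F [ 1.  -0.2  1. ] q [-0.16  0.48  1.54 -0.    1.12  2.91]
```

View pics/s11.png

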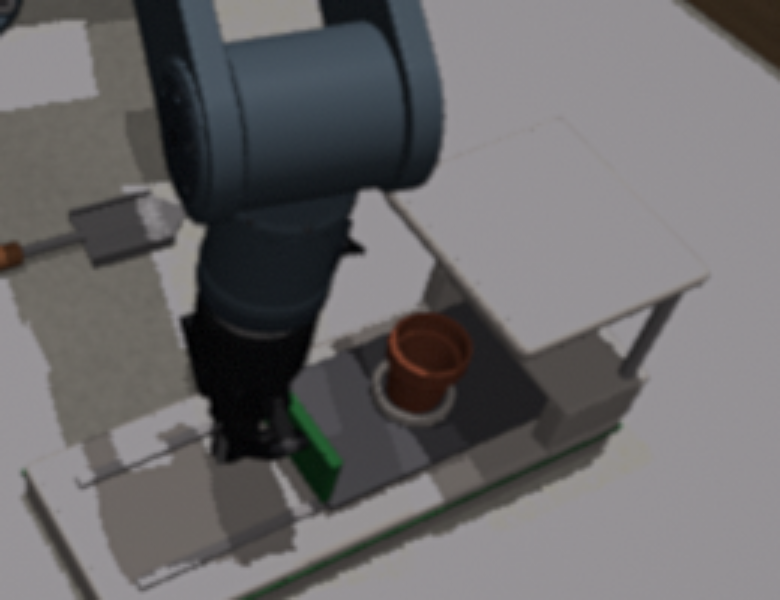

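Released: the pot is upright in the ring at the hood edge and the tray is against its stop. I back off and check all around.

Request:
step_arm(targets="30 0 -10 0 0 0;70 0 -60 0 0 0;95 0 -115 0 0 0;95 0 -115 0 0 0;95 0 -115 0 0 0")

```text
time_s: 38.15
eef_pos: [0.6462, -0.0756, 0.197]
eef_rot: [-0.0, 0.732, -0.681, -0.0]
wrist_force: [-0.1, 1.2, -0.9]
opening: -0.001
```

```bash
python3 -c "
from h import *
for n in ('scene','top'):
  c=optics.camera(n);cv2.imwrite(f'pics/{n}12.png',c['image'][:,:,::-1])
  hsv=cv2.cvtColor(c['image'],cv2.COLOR_RGB2HSV);H,S=hsv[...,0],hsv[...,1]
  for nm,m in (('blue',(H>95)&(H<125)&(S>110)),('green',(H>45)&(H<80)&(S>150)),('red',((H<14)|(H>172))&(S>120))):
    print(n,nm,[np.round(cv2.minAreaRect(b)[0],1).tolist() for b in blobs(m,60)[:4]])
o=ctrl.get_obs();print(o['time_s'],o['wrist_force'],o['eef_pos'])
"
```

```text
scene blue [[138.7, 277.8]]
scene green [[327.9, 202.9]]
scene red [[496.0, 42.3], [459.2, 14.4], [372.5, 180.5], [215.7, 149.5]]
top blue [[362.8, 161.8]]
top green []
top red [[123.0, 138.0], [248.5, 272.0]]
38.25 [ 0.07523157 -0.10513435 -0.67211444] [ 0.64532651 -0.07458407  0.1952894 ]
```

View pics/scene12.png

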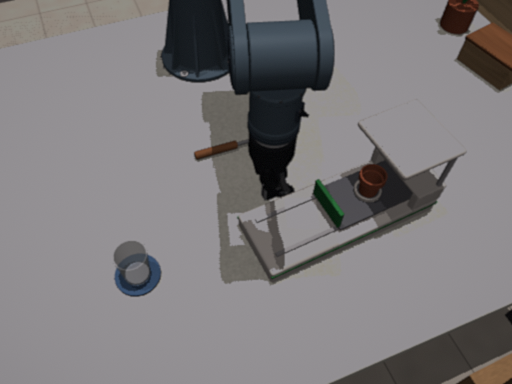

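View pics/top12.png

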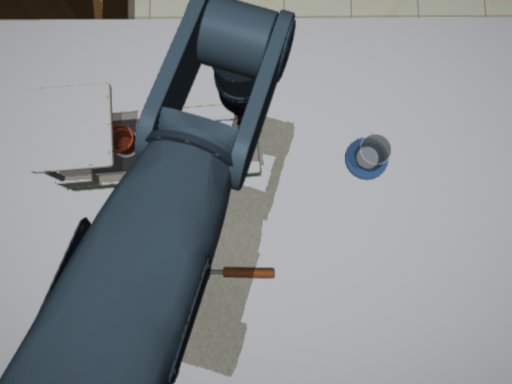

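The pot stands in the ring at (371,182) in the scene view. The coaster, cup and trowel are unmoved, and the arm is touching nothing.

```bash
python3 -c "
from bench import ticket
print(ticket.hand_in())"
```

```text
the job is handed in; nothing more can be done
None
```

The pot is in the ring, the tray is home against its stop, and I handed the job in at about 38 s of the 72 s allowed.

- **Pot:** I gripped it by the collar and set it down in the ring, with touchdown at the expected height and about 3 N. It was still upright in the ring in the last scene view. The grip opening read about 54 mm instead of the expected 58 mm, but the pot did not slip.
- **Push:** I pushed the green plate with shut fingers in small steps. The stick point gave gradually, with the highest reading 12.1 N. The tray then ran on with 3–4 N, at 12 mm/s at most.
- **Stop:** The force rose at about 121 mm of travel from first contact, within the range given for the stop.
- **Press:** I held about 10 N for 0.75 s, then 11.6 N for about 0.4 s, so the press was longer than the half second asked. I added the second hold because some of the push goes into tray friction. I then backed straight off.
- **Last checks:**
  - The wrist force was near zero, with the arm clear of everything.
  - The coaster and the trowel handle were within 0.6 px of where they started, and the cup looked unmoved.
  - I did not measure whether the tray sprang back from the buffer after release. In the pictures it looked unchanged.
  - Forces were read only at the end of each move, so short peaks in between would not show.

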